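# Turn the rinsed dish lid over against the edge of the drying slab

## Robot

A 6-joint arm with a two-finger parallel gripper is mounted at the origin on the work surface. World frame = base frame: x ahead of the robot, y to its left, z up, the work surface at z = 0. Lengths are in m, angles in rad, forces in N, time in s.
With the tool pointing down it reaches from about 0.35 to 0.975 m from the base axis. Payload 4.9 kg.
Tool frame: the origin (TCP) lies on the centre line of the jaws, within the pads' length; the fingertips stand ctrl.tcp_to_tips ahead of it and the grasp point (between the pads) lies 3 mm ahead of it (ctrl.tcp_to_tips is the distance from the TCP to the fingertips, in m); z points along the fingers, y is the direction in which the jaws open and shut (so a half turn about z gives the same grasp; the last joint's range is limited). The gripper opens to 85 mm and grips with 20 to 120 N. Pads are 22 mm wide; open, the fingers measure 114 mm over their backs; the gripper's body (76 mm by 85 mm) begins 54 mm behind the grasp point. The pads swing forward as they close: fully open they stand 13 mm farther back than shut.
Start: joints at [-1.335, 0.053, 1.613, -0, 1.476, -0.119], TCP at [0.217, -0.586, 0.253] pointing down, gripper open.
Joint ranges: [-3.01, 3.01], [-1.01, 2.22], [0.06, 2.58], [-1.02, 4.17], [0.09, 2.62], [-3.14, 3.14]. Speed limits (rad/s): [2.57, 2.57, 3.14, 3.14, 3.14, 3.14].

## Interface

Orientations are given as a rotation vector (axis times angle).
In Python, from station import ctrl, vision gives the robot as it stands.
- The arm moves only by the tool jog_arm, never from a script. Its argument "deltas" is a list of rows, each a list of 7 numbers: the turn, a rotation vector about the tool's x, y, z in rad, then the shift along the tool's x, y, z in cm, then the opening, from 0 (shut) to 1 (fully open). A call has 1 to 12 rows; each row shifts and turns the commanded pose from where the row before left it, along the tool's axes as they then stand; what a row does not reach is not made up. A row lasts 1/12 s, in which the tool goes at most 41.7 mm and 7.16 degrees, less where a joint would pass 70% of its speed; a pose out of reach is approached as far as the arm can. A call with a gripper value outside its range is refused whole. The fingers move at their own pace and stop on an object; "grip_force" is the grip in N (left out, the last holds). Time passes only in rows, so rows that do not move let the fingers close. It gives the time, the measured TCP pose, the force and the opening at its end, in the units of the state.
- ctrl.get_obs(): the state, without advancing time (a new reading comes with each control period).
- vision.get_image(name): name is "scene" or "top"; returns (picture, depth): 420x560x3 uint8, red, green, blue; 420x560 float32, m along the optical axis (not along the pixel's ray), 0 where there is no reading.
- vision.calibration(name): a dict with "fx", "fy", "cx", "cy" (pixels), "rvec" (rotation vector, rad) and "tvec" (3), from world to camera coordinates, as OpenCV has them. Camera axes: x right, y down, z forward; pixel columns grow to the right and rows downward; lengths in m; the calibration is good to about 2 mm. A picture is of the moment at which its call begins. calibration takes no time and is no camera call.
- ctrl.finish_job(): hands the job in, once; it reports no verdict.
The state is a dict: "t": time; "q": joint angles; "dq": joint speeds; "effort": joint torques, N m; "tool_pos": TCP position; "tool_rot": TCP orientation; "contact_force": force on the tool from outside, world axes, zero at the start; "wrist_torque": the same for the moment, N m; "opening": finger opening in m.
Only numpy, scipy, OpenCV 4.12 (cv2) and the standard library are available. Lean on these libraries where they do the work, as an engineer would, in place of code of your own. Each camera call takes 0.05 s, during which the arm holds its last target. There are 200 camera calls.

## Task

The rinsed lid of the staining dish lies upside down on the bench, on its grip, beside the drying slab. Without gripping or picking it up, push it with the fingertips against the side of the slab next to it, tip it up there and turn it over onto the slab so that it lies flat with its wet inner face down and its grip up, then push it farther on until no part of it hangs over the slab's edge. Push gently and leave everything else where it is.

Things in the scene. Friction and masses are not known exactly. Their poses are not given: they have to be found in the camera images.
- dish_lid: Steel lid, 0.34 to 0.5 kg: flat cover 105 (x) x 88 (y) x 5 mm (z = 4 to 9 mm) with a block-shaped plastic grip 60 x 44 x 13 mm (z = -9 to 4 mm) centred on its outer face. Starts loose, resting on the grip (z up, origin 9 mm up, cover 13 to 18 mm above the bench, standing out 22 mm past the grip in y), 15 to 65 mm from the slab's left or right side, a long edge (y = +-44) facing it within 0.2 rad. Turned over, z points down.
- drying_slab: Flat grey mineral drying slab fixed to the bench, 230 mm (its x) by 180 mm (its y) by 20 mm high with upright sides; origin at the centre of its underside, on the bench. Its left and right sides are the faces at y = +90 and -90 mm.
- corner_a (a point): A corner of the lid's cover, at the cover's mid thickness (x = +52.5 mm, y = +44 mm, z = 6.5 mm in the lid's frame)
- corner_b (a point): A corner of the lid's cover, at the cover's mid thickness (x = +52.5 mm, y = -44 mm, z = 6.5 mm in the lid's frame)
- corner_c (a point): A corner of the lid's cover, at the cover's mid thickness (x = -52.5 mm, y = -44 mm, z = 6.5 mm in the lid's frame)
- corner_d (a point): A corner of the lid's cover, at the cover's mid thickness (x = -52.5 mm, y = +44 mm, z = 6.5 mm in the lid's frame)
- tube_rack: Microtube rack, 100 mm (x) by 60 mm (y) by 42 mm high, loose, on the other side of the slab from the lid; origin at the centre of its underside. Leave alone.
- gel_lever: Flat plastic gel-opening lever, about 160 mm long (its x) by 46 mm by 9 mm high, lying on the bench beyond the drying slab's far side; origin near its middle, on the bench. Leave alone.
- timer: Bench timer, 55 x 65 x 18 mm, lying at the back; origin at the centre of its underside. Leave alone.
- staining_dish: Open steel staining dish that the lid belongs to, 102 x 86 x 68 mm high, with a slide rack in it, standing at the left; origin at the centre of its underside. Leave alone.
- jar_white: Square staining jar with lid, 64 x 64 x 97 mm high, standing at the right; origin at the centre of its underside. Leave alone.
- slide_box: Flat slide box, 93 x 173 x 37 mm high, at the back; origin at the centre of its underside. Leave alone.
- tip_box: Pipette tip box, 87 x 124 x 68 mm high, at the right front; origin at the centre of its underside. Leave alone.
Things that resemble listed ones, but are neither listed nor needed, are in the scene too. Of the things that look like the dish_lid, take the one that is nearest to the robot's base at the start.

How it is judged:
On the way, in this order (a step that is already met when the one before it is completed fails the run):
1. the lid is tipped up on its edge at the side of the drying slab (more than about 50 degrees from flat, standing on the bench or the slab's rim) (angle between dish_lid's own z axis and vertical between 0.9 and 2.3 rad and height (world z) of dish_lid below 0.075 m and (y of dish_lid in the frame of drying_slab between 0.045 and 0.15 m or y of dish_lid in the frame of drying_slab between -0.15 and -0.045 m)), for 0.1 s.
2. it has gone over and lies on the drying slab, grip up (angle between dish_lid's own z axis and vertical above 2.95 rad and height (world z) of dish_lid below 0.04 m and y of dish_lid in the frame of drying_slab between -0.1 and 0.1 m), for 0.2 s.
At the end, for the whole second after the job is handed in: The lid lies still and flat on the drying slab, grip up (within 3.5 degrees of level), all four corners within the slab's outline, nothing else disturbed (angle between dish_lid's own z axis and vertical above 3.08 rad and height (world z) of dish_lid between 0.0265 and 0.0315 m and linear speed of dish_lid below 0.01 m/s and y of corner_a in the frame of drying_slab between -0.09 and 0.09 m and x of corner_a in the frame of drying_slab between -0.115 and 0.115 m and y of corner_b in the frame of drying_slab between -0.09 and 0.09 m and x of corner_b in the frame of drying_slab between -0.115 and 0.115 m and y of corner_c in the frame of drying_slab between -0.09 and 0.09 m and x of corner_c in the frame of drying_slab between -0.115 and 0.115 m and y of corner_d in the frame of drying_slab between -0.09 and 0.09 m and x of corner_d in the frame of drying_slab between -0.115 and 0.115 m); the robot touches nothing.
It fails at once if the lid is lifted or carried: all four of its corners more than 38 mm above the bench at once (height (world z) of each of corner_a, corner_b, corner_c, corner_d above 0.038 m).
It fails at once if the lid is pinched or pushed roughly (more than 36 N from the fingers) (contact force between the fingers and dish_lid above 36 N).
It fails at once if a bystander is moved more than 15 mm (distance of any of tube_rack, gel_lever, timer, staining_dish, jar_white, slide_box, tip_box from where it was at the start of the episode above 0.015 m).
It also fails if it takes over 72 s, if anything falls off the work surface, if the arm or the gripper's body presses on something with over 40 N, if the wrist force passes 120 N, or if a joint passes its speed limit or range.

## Working session

There is one attempt and no reset: what is moved stays moved. The work goes in short steps, Python scripts to look and compute and a tool call to move; the robot and the scene stay as the last step left them, time stands still between calls to the robot, and variables do not carry over. Pictures are saved under pics/ and viewed, about 8 in all and at most 12, crops included, and the job is handed in when it is done.

Besides the shell and the picture viewer there is one more tool, called after "Call:" as a command line: name --pt "numbers of a row" for each row, then --argument value for the rest. jog_arm: Moves the arm, as the interface text tells. Its arguments: {"type":"object","properties":{"deltas":{"type":"array"},"grip_force":{"type":"number"}},"required":["deltas"]}

```bash
ls; mkdir -p pics
cat > h.py <<'E'
import numpy as np, cv2
from scipy.spatial.transform import Rotation as R
from station import ctrl, vision
def cam(n):
    c=vision.calibration(n); return c,R.from_rotvec(np.ravel(c["rvec"])).as_matrix(),np.ravel(c["tvec"])
def snap(n,f=None):
    im,d=vision.get_image(n)
    if f: cv2.imwrite(f"pics/{f}.png",im[:,:,::-1])
    return im,d
def ray(n,uv,z):
    c,M,t=cam(n); uv=np.atleast_2d(uv).astype(float)
    D=np.c_[(uv[:,0]-c["cx"])/c["fx"],(uv[:,1]-c["cy"])/c["fy"],np.ones(len(uv))]@M
    o=-M.T@t; return o+D*((z-o[2])/D[:,2])[:,None]
def cloud(n,d):
    c,M,t=cam(n); v,u=np.indices(d.shape)
    P=np.stack([(u-c["cx"])/c["fx"]*d,(v-c["cy"])/c["fy"]*d,d],-1)
    return (P-t)@M
def proj(n,P):
    c,M,t=cam(n); p=np.atleast_2d(P)@M.T+t
    return np.c_[p[:,0]/p[:,2]*c["fx"]+c["cx"],p[:,1]/p[:,2]*c["fy"]+c["cy"]]
E
python3 - <<'E'
from h import *
for n in("scene","top"):
    im,d=snap(n,n+"0"); c,M,t=cam(n); print(n,c["fx"],-M.T@t,M[2])
s=ctrl.get_obs(); print(s,ctrl.tcp_to_tips)
E
```

```text
pics
scene 464.6362208079795 [1.52969111 0.05746471 1.05899777] [-0.6920354  -0.037877   -0.72086916]
top 409.06876552715005 [0.41067581 0.03204503 1.08530799] [ 1.27858382e-01 -5.70069188e-04 -9.91792271e-01]
{'t': 0.1, 'q': array([-1.33500889e+00,  5.32934843e-02,  1.61415272e+00, -2.69657959e-05,
        1.47599064e+00, -1.19039654e-01]), 'dq': array([ 0.00057256, -0.00158498, -0.00289677,  0.00028807, -0.00052065,
       -0.0012427 ]), 'effort': array([-4.35214197e-04, -3.94906104e+01, -3.71362925e+01, -1.04637666e-04,
        3.94812261e-03, -5.23751325e-06]), 'tool_pos': array([ 0.21699101, -0.58556862,  0.25218665]), 'tool_rot': array([-3.09046917e+00, -5.54121159e-01,  2.10972157e-04]), 'contact_force': array([ 0.28443612, -0.03392533,  0.51865129]), 'wrist_torque': array([-0.05821424, -0.00072002, -0.0048772 ]), 'opening': 0.0854472209645877} 0.022
```

View pics/top0.png

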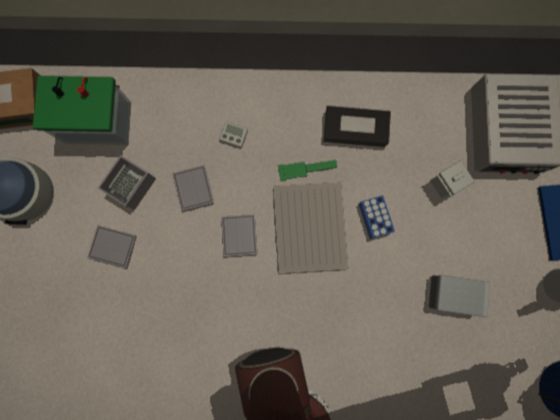

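View pics/scene0.png

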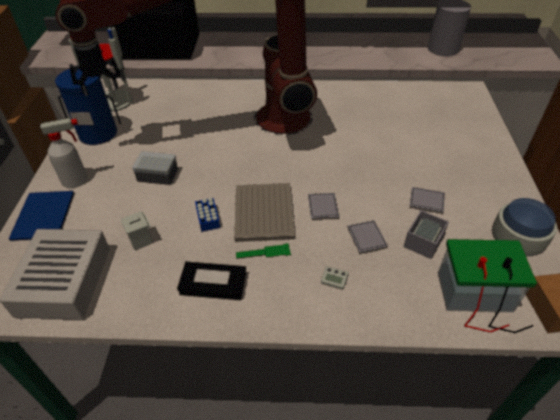

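Top view: look-alikes of the lid are at (239,236), (193,188) and (112,247). The one at (239,236), beside the slab's left side, is nearest the base (about (275,395)), so I take it. The slab is at (311,228), the rack at (377,217) and the lever at (307,170).

Run:
```python
from h import *
im,d=snap("top"); P=cloud("top",d)
cv2.imwrite("pics/crop1.png",cv2.resize(im[150:290,160:400,::-1],None,fx=3,fy=3,interpolation=cv2.INTER_CUBIC))
for nm,(u0,v0,u1,v1),lo,hi,z in[("lid",(215,205,266,266),.011,.03,.018),("slab",(262,175,356,283),.014,.03,.02),("l2",(168,160,218,215),.011,.03,.018)]:
    m=np.zeros(d.shape,np.uint8); m[v0:v1,u0:u1]=((P[v0:v1,u0:u1,2]>lo)&(P[v0:v1,u0:u1,2]<hi))*255
    m=cv2.morphologyEx(m,cv2.MORPH_OPEN,np.ones((3,3)))
    cs,_=cv2.findContours(m,0,2); c=max(cs,key=cv2.contourArea)[:,0]
    W=ray("top",c,z)[:,:2]; r=cv2.minAreaRect((W*1000).astype(np.float32)); print(nm,r,np.round(cv2.boxPoints(r)),"medz",np.median(P[...,2][m>0]))
print("bench z",np.median(P[280:330,150:230,2]))
for n,uv in(("lid",(239,236)),("l2",(193,188)),("l3",(112,247))):
    w=ray("top",uv,.018)[0]; print(n,w,np.hypot(*w[:2]))
```

```text
lid ((497.6108703613281, 142.072021484375), (104.90628814697266, 88.01591491699219), 5.305149555206299) [[441. 181.]
 [449.  93.]
 [554. 103.]
 [546. 191.]] medz 0.017864451372525098
slab ((521.9102783203125, -43.43644714355469), (229.71849060058594, 179.76174926757812), 4.704777240753174) [[ 400.   37.]
 [ 415. -142.]
 [ 644. -124.]
 [ 629.   56.]] medz 0.019922599941015716
l2 ((621.4378051757812, 268.3966979980469), (105.46998596191406, 88.02050018310547), 16.21160316467285) [[559. 296.]
 [583. 211.]
 [684. 241.]
 [660. 325.]] medz 0.017816861676857455
bench z -0.0002415549738857625
lid [0.49338667 0.14147687 0.018     ] 0.5132700132588187
l2 [0.6187802 0.2673155 0.018    ] 0.6740523065837349
l3 [0.45897629 0.47093771 0.018     ] 0.657602893422914
```

View pics/crop1.png

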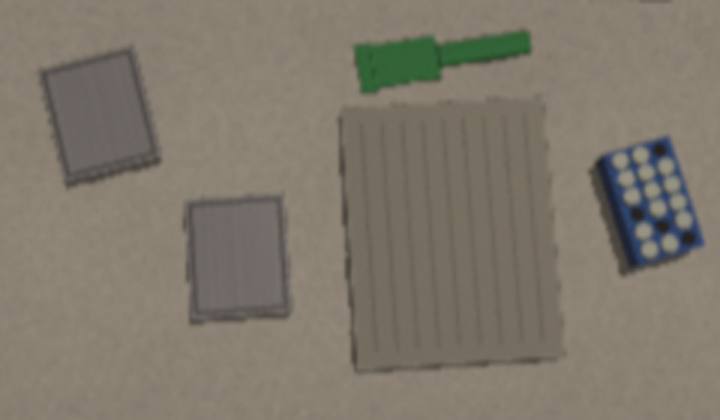

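The crop confirms the choice. The lid at crop (238,258) measures 105 x 88 mm with its top at 18 mm. It sits 53 mm from the slab's left face and is parallel to it within 1°. 

Setup: tool x toward +n (away from the slab), jaw axis along the slab edge, fingers half open for two-point contact.

Call:
jog_arm --pt "0 0 -0.118 0 0 0 0.5" --pt "0 0 -0.118 0 0 0 0.5" --pt "0 0 -0.118 0 0 0 0.5" --pt "0 0 -0.118 0 0 0 0.5" --pt "0 0 -0.118 0 0 0 0.5" --pt "0 0 -0.118 0 0 0 0.5" --pt "0 0 -0.118 0 0 0 0.5" --pt "0 0 -0.118 0 0 0 0.5" --pt "0 0 -0.118 0 0 0 0.5" --pt "0 0 -0.118 0 0 0 0.5" --pt "0 0 -0.118 0 0 0 0.5"

```text
t: 1.07
tool_pos: [0.2171, -0.5858, 0.2527]
tool_rot: [-2.121, -2.316, -0.001]
contact_force: [0.2, 0.4, -0.3]
opening: 0.0428
```

Call:
jog_arm --pt "0 0 0 0 3.4 0 0.5" --pt "0 0 0 0 3.4 0 0.5" --pt "0 0 0 0 3.4 0 0.5" --pt "0 0 0 0 3.4 0 0.5" --pt "0 0 0 0 3.4 0 0.5" --pt "0 0 0 0 3.4 0 0.5" --pt "0 0 0 0 3.4 0 0.5" --pt "0 0 0 0 3.4 0 0.5" --pt "0 0 0 0 3.4 0 0.5" --pt "0 0 0 0 3.4 0 0.5"

```text
t: 1.9
tool_pos: [0.5575, -0.5576, 0.2526]
tool_rot: [-2.128, -2.31, -0.0]
contact_force: [0.1, -0.2, -0.4]
opening: 0.0429
```

Call:
jog_arm --pt "0 0 0 3.9 0 0 0.5" --pt "0 0 0 3.9 0 0 0.5" --pt "0 0 0 3.9 0 0 0.5" --pt "0 0 0 3.9 0 0 0.5" --pt "0 0 0 3.9 0 0 0.5" --pt "0 0 0 3.9 0 0 0.5" --pt "0 0 0 3.9 0 0 0.5" --pt "0 0 0 3.9 0 0 0.5" --pt "0 0 0 3.9 0 0 0.5" --pt "0 0 0 3.9 0 0 0.5"

```text
t: 2.73
tool_pos: [0.5233, -0.1677, 0.2529]
tool_rot: [-2.129, -2.31, 0.0]
contact_force: [0.8, 0.3, -0.0]
opening: 0.0432
```

Call:
jog_arm --pt "0 0 0 3.9 0 0 0.5" --pt "0 0 0 3.9 0 0 0.5" --pt "0 0 0 3.9 0 0 0.5" --pt "0 0 0 3.9 0 0 0.5" --pt "0 0 0 3.9 0 0 0.5" --pt "0 0 0 3.9 0 0 0.5" --pt "0 0 0 3.9 0 0 0.5" --pt "0 0 0 3.9 0 0 0.5" --pt "0 0 0 3.9 0 0 0.5" --pt "0 0 0 3.9 0 0 0.5" --pt "0 0 0 0 0 0 0.5" --pt "0 0 0 0 0 0 0.5"

```text
t: 3.73
tool_pos: [0.4913, 0.2209, 0.2528]
tool_rot: [-2.124, -2.315, 0.001]
contact_force: [-0.3, -0.2, 0.1]
opening: 0.0429
```

Call:
jog_arm --pt "0 -0.0873 0 0 0 0 0.5" --pt "0 -0.0873 0 0 0 0 0.5" --pt "0 -0.0873 0 0 0 0 0.5" --pt "0 -0.0873 0 0 0 0 0.5" --pt "0 0 0 0.92 0 2.52 0.5" --pt "0 0 0 0.92 0 2.52 0.5" --pt "0 0 0 0.92 0 2.52 0.5" --pt "0 0 0 0.92 0 2.52 0.5" --pt "0 0 0 0.92 0 2.52 0.5" --pt "0 0 0 0.92 0 2.52 0.5" --pt "0 0 0 0.92 0 2.52 0.5" --pt "0 0 0 0.92 0 2.52 0.5"

```text
t: 4.73
tool_pos: [0.4923, 0.2178, 0.0374]
tool_rot: [1.943, 2.105, -0.343]
contact_force: [0.9, 1.2, -0.1]
opening: 0.0427
```

Call:
jog_arm --pt "0 0 0 0.1 0 0.28 0.5" --pt "0 0 0 0.1 0 0.28 0.5" --pt "0 0 0 0.07 0 0.19 0.5" --pt "0 0 0 0.03 0 0.09 0.5" --pt "0 0 0 0 0 0 0.5" --pt "0 0 0 0 0 0 0.5"

```text
t: 5.23
tool_pos: [0.4931, 0.2197, 0.0314]
tool_rot: [1.941, 2.106, -0.339]
contact_force: [0.3, 0.7, -0.3]
opening: 0.0427
```

Run:
```python
from h import *
s=ctrl.get_obs(); print(s["tool_pos"],R.from_rotvec(s["tool_rot"]).as_matrix().round(3),s["q"].round(2),s["contact_force"])
im,d=snap("scene"); p=proj("scene",[[.5,.17,.02]])[0].astype(int); print(p)
im=cv2.resize(im[p[1]-60:p[1]+50,p[0]-90:p[0]+70],None,fx=5,fy=5,interpolation=cv2.INTER_CUBIC); cv2.imwrite("pics/s2.png",im[:,:,::-1])
```

```text
[0.49313715 0.21970306 0.03137434] [[-0.076  0.997  0.03 ]
 [ 0.937  0.082 -0.34 ]
 [-0.341  0.003 -0.94 ]] [ 0.43  0.2   1.88 -0.35  1.2   0.5 ] [ 0.26937273  0.72939134 -0.34645568]
[332 204]
```

View pics/s2.png

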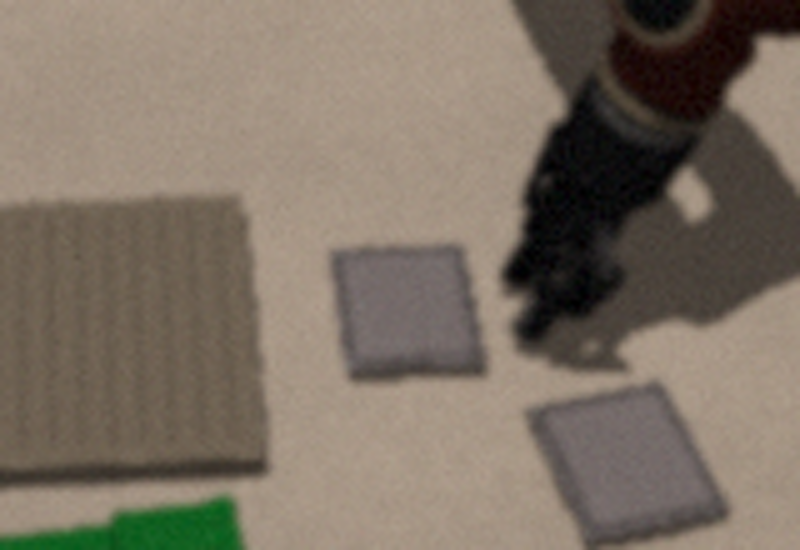

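The fingers stand left of the lid at crop (560,290), and lid and slab are undisturbed. Next I go lower with small steps while watching the force.

Call:
jog_arm --pt "0 0 0 0.07 0 0.19 0.5" --pt "0 0 0 0.07 0 0.19 0.5" --pt "0 0 0 0 0 0 0.5" --pt "0 0 0 0 0 0 0.5"

```text
t: 5.62
tool_pos: [0.4919, 0.2193, 0.0255]
tool_rot: [1.941, 2.107, -0.343]
contact_force: [-1.1, 0.0, -0.5]
opening: 0.0426
```

Call:
jog_arm --pt "0 0 0 0.05 0 0.14 0.5" --pt "0 0 0 0 0 0 0.5" --pt "0 0 0 0 0 0 0.5"

```text
t: 5.87
tool_pos: [0.492, 0.2193, 0.0241]
tool_rot: [1.941, 2.107, -0.343]
contact_force: [-0.1, -1.0, 0.3]
opening: 0.0428
```

Call:
jog_arm --pt "0 0 0 0.05 0 0.14 0.5" --pt "0 0 0 0 0 0 0.5" --pt "0 0 0 0 0 0 0.5"

```text
t: 6.12
tool_pos: [0.492, 0.2192, 0.0226]
tool_rot: [1.941, 2.107, -0.343]
contact_force: [0.3, -0.4, 1.1]
opening: 0.0429
```

Call:
jog_arm --pt "0 0 0 -0.376 0 0.137 0.5" --pt "0 0 0 -0.376 0 0.137 0.5" --pt "0 0 0 -0.376 0 0.137 0.5" --pt "0 0 0 -0.376 0 0.137 0.5" --pt "0 0 0 -0.376 0 0.137 0.5" --pt "0 0 0 -0.376 0 0.137 0.5" --pt "0 0 0 -0.376 0 0.137 0.5" --pt "0 0 0 -0.376 0 0.137 0.5"

```text
t: 6.78
tool_pos: [0.4948, 0.1872, 0.0228]
tool_rot: [1.941, 2.107, -0.342]
contact_force: [0.2, 2.1, -0.8]
opening: 0.0431
```

Call:
jog_arm --pt "0 0 0 -0.376 0 0.137 0.5" --pt "0 0 0 -0.376 0 0.137 0.5" --pt "0 0 0 -0.376 0 0.137 0.5" --pt "0 0 0 -0.376 0 0.137 0.5" --pt "0 0 0 -0.376 0 0.137 0.5" --pt "0 0 0 -0.376 0 0.137 0.5" --pt "0 0 0 -0.376 0 0.137 0.5" --pt "0 0 0 -0.188 0 0.068 0.5"

```text
t: 7.45
tool_pos: [0.4972, 0.1569, 0.0227]
tool_rot: [1.941, 2.107, -0.343]
contact_force: [-0.4, 3.0, 1.2]
opening: 0.0427
```

```bash
cat >> h.py <<'E'
C=np.array([.5219,-.0434]);a=np.radians(4.70);E=np.array([np.cos(a),np.sin(a)]);N=np.array([-np.sin(a),np.cos(a)])
def sl(P): P=np.asarray(P); return np.stack([(P[...,:2]-C)@E,(P[...,:2]-C)@N,P[...,2]],-1)*1000
def view(f):
    im,d=snap("scene"); p=proj("scene",[[.5,.10,.03]])[0].astype(int)
    im=cv2.resize(im[p[1]-55:p[1]+45,p[0]-80:p[0]+60],None,fx=5,fy=5,interpolation=cv2.INTER_CUBIC); cv2.imwrite(f"pics/{f}.png",im[:,:,::-1])
def top():
    im,d=snap("top"); Q=sl(cloud("top",d)); s=ctrl.get_obs()
    print("t",round(s["t"],2),"tcp slab",sl(s["tool_pos"]).round(1),"F",np.round(s["contact_force"],1))
    return im,Q
def prof(Q,xs=(-60,-55,-50,-45,40,45)):
    for x in xs:
        m=(abs(Q[...,0]-x)<2.5)&(Q[...,1]>-60)&(Q[...,1]<200)&(Q[...,2]<110)
        q=Q[m]; q=q[np.argsort(q[:,1])]; print(x,[(int(b[:,1].mean()),int(b[:,2].max())) for b in np.array_split(q,max(1,len(q)//8))])
E
python3 - <<'E'
from h import *
im,Q=top(); prof(Q)
E
```

```text
t 7.5 tcp slab [ -8.2 201.5  22.8] F [-0.1  1.  -0.1]
-60 [(-53, 22), (-39, 21), (-28, 22), (-18, 21), (-5, 21), (5, 21), (15, 20), (26, 22), (36, 19), (47, 22), (57, 20), (67, 24), (78, 22), (88, 23), (99, 19), (107, 18), (117, 21), (127, 19), (138, 20), (146, 22), (155, 18), (165, 20), (175, 21), (184, 20), (194, 1)]
-55 [(-54, 21), (-42, 22), (-30, 23), (-19, 21), (-9, 22), (1, 22), (11, 24), (23, 21), (35, 23), (45, 23), (55, 21), (66, 22), (79, 25), (89, 21), (101, 23), (110, 25), (121, 22), (131, 20), (141, 23), (152, 20), (162, 19), (173, 21), (184, 21), (196, 58)]
-50 [(-53, 20), (-42, 22), (-31, 22), (-21, 23), (-9, 20), (0, 21), (11, 24), (21, 23), (33, 25), (43, 21), (54, 24), (66, 21), (77, 22), (88, 21), (100, 20), (114, 21), (124, 22), (135, 19), (147, 20), (158, 20), (168, 19), (180, 20), (194, 3)]
-45 [(-55, 24), (-42, 22), (-30, 23), (-17, 21), (-5, 22), (6, 22), (18, 22), (31, 20), (42, 22), (52, 21), (64, 21), (74, 21), (85, 22), (96, 19), (107, 19), (117, 19), (128, 21), (138, 20), (149, 19), (159, 21), (169, 19), (181, 18), (193, 3)]
40 [(-54, 22), (-42, 21), (-32, 23), (-21, 23), (-10, 22), (2, 23), (12, 22), (23, 23), (36, 26), (48, 23), (58, 22), (69, 22), (81, 21), (91, 21), (102, 19), (113, 21), (124, 20), (135, 19), (146, 19), (158, 20), (169, 21), (179, 21), (191, 20)]
45 [(-53, 21), (-41, 22), (-29, 21), (-17, 21), (-3, 22), (6, 23), (17, 24), (28, 22), (39, 21), (50, 26), (60, 22), (72, 22), (84, 21), (95, 1), (113, 19), (135, 14), (159, 17), (181, 4), (196, 58)]
```

Call:
jog_arm --pt "0 0 0 -0.188 0 0.068 0.5" --pt "0 0 0 -0.188 0 0.068 0.5" --pt "0 0 0 -0.188 0 0.068 0.5"

```text
t: 7.75
tool_pos: [0.4977, 0.1515, 0.0228]
tool_rot: [1.941, 2.107, -0.342]
contact_force: [-0.3, 1.8, -0.1]
opening: 0.0425
```

Call:
jog_arm --pt "0 0 0 -0.094 0 0.034 0.5" --pt "0 0 0 0 0 0 0.5"

```text
t: 7.92
tool_pos: [0.4977, 0.1503, 0.0228]
tool_rot: [1.941, 2.107, -0.343]
contact_force: [1.3, 2.0, 0.4]
opening: 0.0429
```

Call:
jog_arm --pt "0 0 0 -0.094 0 0.034 0.5" --pt "0 0 0 0 0 0 0.5"

```text
t: 8.08
tool_pos: [0.4978, 0.1494, 0.0228]
tool_rot: [1.941, 2.107, -0.343]
contact_force: [-0.1, 1.3, 0.6]
opening: 0.0424
```

Call:
jog_arm --pt "0 0 0 -0.094 0 0.034 0.5" --pt "0 0 0 0 0 0 0.5"

```text
t: 8.25
tool_pos: [0.4979, 0.1484, 0.0228]
tool_rot: [1.941, 2.107, -0.342]
contact_force: [-0.0, 2.2, 0.5]
opening: 0.0428
```

Call:
jog_arm --pt "0 0 0 -0.094 0 0.034 0.5" --pt "0 0 0 0 0 0 0.5"

```text
t: 8.42
tool_pos: [0.4979, 0.148, 0.0228]
tool_rot: [1.942, 2.108, -0.341]
contact_force: [-1.5, 4.8, 0.1]
opening: 0.0426
```

Call:
jog_arm --pt "0 0 0 -0.094 0 0.034 0.5" --pt "0 0 0 0 0 0 0.5"

```text
t: 8.58
tool_pos: [0.498, 0.1479, 0.0228]
tool_rot: [1.943, 2.109, -0.339]
contact_force: [-1.7, 8.8, 1.7]
opening: 0.0428
```

Call:
jog_arm --pt "0 0 0 -0.094 0 0.034 0.5" --pt "0 0 0 0 0 0 0.5"

```text
t: 8.75
tool_pos: [0.498, 0.1477, 0.0228]
tool_rot: [1.945, 2.109, -0.337]
contact_force: [-3.1, 11.7, 2.1]
opening: 0.0428
```

Call:
jog_arm --pt "0 0 0 -0.137 0 -0.376 0.5" --pt "0 0 0 -0.16 0 -0.37 0.5" --pt "0 0 0 -0.17 0 -0.36 0.5" --pt "0 0 0 -0.18 0 -0.36 0.5" --pt "0 0 0 0 0 0 0.5"

```text
t: 9.17
tool_pos: [0.4981, 0.1469, 0.0391]
tool_rot: [1.945, 2.11, -0.336]
contact_force: [-2.4, 11.8, 0.3]
opening: 0.0428
```

Run:
```python
from h import *
im,Q=top(); prof(Q,(-55,-45,40)); view("s3")
```

```text
t 9.22 tcp slab [ -8.2 191.6  38.8] F [-2.2 13.2 -1. ]
-55 [(-52, 21), (-38, 22), (-27, 22), (-13, 22), (0, 22), (11, 22), (21, 23), (32, 22), (42, 23), (53, 23), (63, 23), (75, 22), (85, 20), (96, 22), (108, 23), (120, 26), (131, 27), (141, 29), (151, 31), (161, 33), (172, 37), (185, 63), (191, 77), (196, 93)]
-45 [(-55, 23), (-45, 23), (-34, 23), (-24, 23), (-11, 21), (0, 22), (9, 22), (20, 22), (31, 22), (42, 22), (52, 24), (62, 24), (72, 21), (82, 22), (92, 21), (105, 25), (116, 26), (126, 26), (136, 32), (147, 29), (157, 32), (167, 36), (179, 34), (190, 67), (196, 74)]
40 [(-53, 22), (-40, 22), (-29, 23), (-17, 23), (-3, 22), (7, 24), (19, 22), (33, 24), (45, 23), (56, 22), (66, 23), (77, 23), (87, 22), (98, 23), (108, 23), (120, 27), (131, 29), (142, 29), (152, 33), (163, 34), (173, 37), (186, 69), (192, 84), (197, 90)]
```

View pics/s3.png

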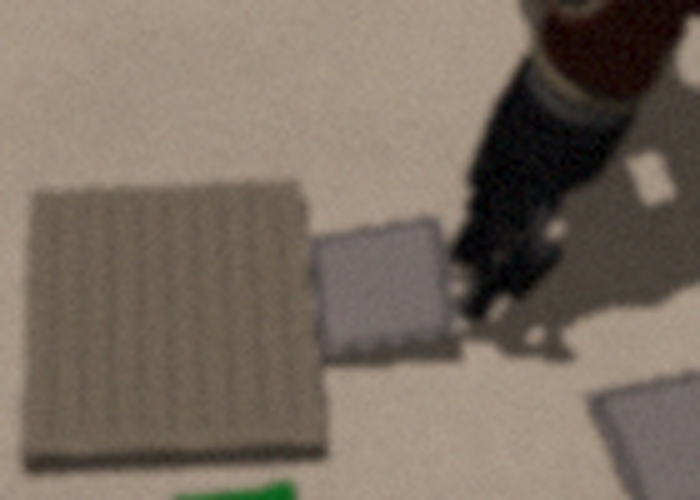

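The lid is pinned at the slab (about crop x=320) and its outer edge is rising at crop (440,240). The depth profile shows the edge at about 36 mm, and the force is 12 N. I continue along the arc.

Call:
jog_arm --pt "0 0 0 -0.274 0 -0.4 0.5" --pt "0 0 0 -0.274 0 -0.4 0.5" --pt "0 0 0 -0.343 0 -0.4 0.5" --pt "0 0 0 -0.343 0 -0.4 0.5"

```text
t: 9.6
tool_pos: [0.4987, 0.1417, 0.0585]
tool_rot: [1.946, 2.111, -0.334]
contact_force: [-3.0, 15.0, 4.4]
opening: 0.0428
```

Call:
jog_arm --pt "0 0 0 -0.422 0 -0.384 0.5" --pt "0 0 0 -0.422 0 -0.384 0.5" --pt "0 0 0 0 0 0 0.5"

```text
t: 9.85
tool_pos: [0.4998, 0.1327, 0.0693]
tool_rot: [1.94, 2.106, -0.342]
contact_force: [0.9, 0.5, -0.5]
opening: 0.0427
```

Run:
```python
from h import *
im,Q=top(); prof(Q,(-55,-45,40))
```

```text
t 9.9 tcp slab [ -8.  177.3  68.6] F [-0.3  0.1 -0.4]
-55 [(-53, 22), (-39, 25), (-28, 22), (-16, 22), (-3, 22), (8, 22), (19, 22), (30, 23), (41, 22), (51, 21), (62, 24), (75, 24), (85, 20), (99, 26), (110, 24), (122, 23), (132, 22), (142, 23), (153, 20), (164, 21), (174, 106), (180, 109)]
-45 [(-54, 21), (-40, 22), (-28, 23), (-17, 23), (-5, 21), (6, 21), (18, 21), (30, 24), (40, 21), (51, 21), (63, 22), (74, 22), (85, 23), (95, 25), (108, 25), (119, 24), (129, 24), (141, 23), (152, 22), (163, 21), (173, 105), (181, 103), (190, 102)]
40 [(-53, 22), (-40, 21), (-29, 22), (-19, 21), (-4, 26), (5, 22), (16, 24), (28, 22), (41, 22), (52, 22), (62, 21), (73, 23), (85, 22), (95, 23), (105, 24), (117, 24), (129, 23), (140, 24), (151, 22), (162, 19), (173, 100), (178, 109), (185, 109), (195, 106)]
```

The edge slipped off the fingers and the lid fell back. The profile hints that its near edge may sit on the slab rim, so I look again.

```bash
cat >> h.py <<'E'
def med(Q,hs=range(60,215,5),x0=-55,x1=38):
    print([(h,round(float(np.median(Q[...,2][m])),1)) for h in hs for m in[(abs(Q[...,1]-h)<2.5)&(Q[...,0]>x0)&(Q[...,0]<x1)] if m.sum()>3])
E
python3 - <<'E'
from h import *
im,Q=top(); med(Q); med(Q,x1=-40);med(Q,x0=25); view("s4")
E
```

```text
t 9.95 tcp slab [ -8.4 177.2  68. ] F [-0.1 -0.1  0.3]
[(60, 20.1), (65, 20.5), (70, 19.9), (75, 19.3), (80, 20.2), (85, 20.0), (90, 4.5), (95, 1.8), (100, 17.3), (105, 17.5), (110, 17.7), (115, 17.5), (120, 17.2), (125, 17.9), (130, 18.2), (135, 17.9), (140, 17.9), (145, 18.6), (150, 18.0), (155, 18.4), (160, 18.3), (165, 20.6), (170, 20.7), (175, 76.0), (180, 102.2), (185, 136.0), (190, 192.9), (195, 217.5), (200, 301.7), (205, 334.4), (210, 347.6)]
[(60, 21.0), (65, 20.5), (70, 19.4), (75, 19.3), (80, 20.6), (85, 20.3), (90, 16.3), (95, 0.6), (100, 17.3), (105, 17.8), (110, 16.4), (115, 16.8), (120, 17.6), (125, 18.4), (130, 18.0), (135, 17.2), (140, 17.7), (145, 18.1), (150, 17.7), (155, 18.0), (160, 18.2), (165, 18.7), (170, 18.2), (175, 20.0), (180, 96.2), (185, 104.5), (190, 318.0), (195, 329.2), (200, 342.1), (205, 356.7), (210, 373.8)]
[(60, 19.7), (65, 19.9), (70, 20.2), (75, 19.8), (80, 20.2), (85, 18.9), (90, 10.4), (95, -0.1), (100, 17.4), (105, 16.7), (110, 17.0), (115, 17.6), (120, 17.8), (125, 15.8), (130, 17.8), (135, 18.3), (140, 17.9), (145, 17.4), (150, 18.2), (155, 18.5), (160, 18.4), (165, 19.9), (170, 21.7), (175, 93.4), (180, 100.5), (185, 102.6), (190, 100.2), (195, 101.8), (200, 155.3), (205, 184.4), (210, 321.5)]
```

View pics/s4.png

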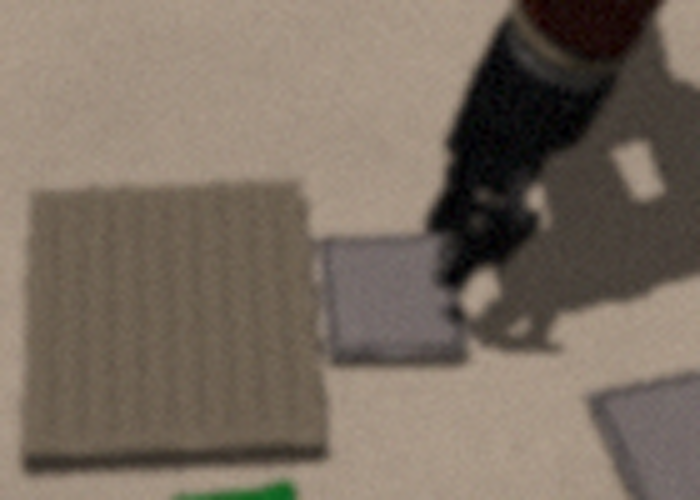

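The lid lies flat again at crop (395,300), with about an 8 mm gap to the slab. The fingers hang over its outer edge. Cause: I squeezed too hard (15 N), so the pinned edge slid down and only about 5 mm of tip was engaged. For the second try I use lighter pressure and swing the tool flatter under the edge as it rises.

Call:
jog_arm --pt "0 0 0 1.41 0 -0.513 0.5" --pt "0 0 0 1.41 0 -0.513 0.5" --pt "0 0 0 1.41 0 -0.513 0.5" --pt "0 0 0 0.513 0 1.41 0.5" --pt "0 0 0 0.513 0 1.41 0.5" --pt "0 0 0 0.38 0 1.04 0.5" --pt "0 0 0 0.13 0 0.37 0.5" --pt "0 0 0 0 0 0 0.5" --pt "0 0 0 0 0 0 0.5"

```text
t: 10.75
tool_pos: [0.4954, 0.1775, 0.0228]
tool_rot: [1.941, 2.107, -0.344]
contact_force: [0.4, 0.0, -0.4]
opening: 0.0426
```

Call:
jog_arm --pt "0 0 0 -0.282 0 0.103 0.5" --pt "0 0 0 -0.282 0 0.103 0.5" --pt "0 0 0 -0.282 0 0.103 0.5" --pt "0 0 0 -0.282 0 0.103 0.5" --pt "0 0 0 -0.282 0 0.103 0.5" --pt "0 0 0 -0.282 0 0.103 0.5" --pt "0 0 0 -0.282 0 0.103 0.5" --pt "0 0 0 -0.282 0 0.103 0.5"

```text
t: 11.42
tool_pos: [0.4975, 0.1538, 0.0231]
tool_rot: [1.942, 2.107, -0.342]
contact_force: [-0.1, 3.3, 1.8]
opening: 0.0428
```

Call:
jog_arm --pt "0 0 0 -0.282 0 0.103 0.5" --pt "0 0 0 -0.19 0 0.07 0.5" --pt "0 0 0 -0.094 0 0.034 0.5" --pt "0 0 0 0 0 0 0.5"

```text
t: 11.75
tool_pos: [0.498, 0.1483, 0.0232]
tool_rot: [1.942, 2.107, -0.341]
contact_force: [-0.5, 3.7, 0.1]
opening: 0.0425
```

Call:
jog_arm --pt "0 0 0 -0.094 0 0.034 0.5" --pt "0 0 0 0 0 0 0.5"

```text
t: 11.92
tool_pos: [0.498, 0.1481, 0.0232]
tool_rot: [1.943, 2.108, -0.34]
contact_force: [-2.2, 6.2, 0.8]
opening: 0.0427
```

Call:
jog_arm --pt "0 0 0 -0.137 0 -0.376 0.5" --pt "0 0 0 -0.16 0 -0.37 0.5" --pt "0 0 0 -0.17 0 -0.36 0.5"

```text
t: 12.17
tool_pos: [0.498, 0.1478, 0.0348]
tool_rot: [1.942, 2.109, -0.339]
contact_force: [-0.1, 7.4, -1.5]
opening: 0.0428
```

Call:
jog_arm --pt "0 0 0 -0.18 0 -0.36 0.5" --pt "0 0 0 -0.18 0 -0.36 0.5"

```text
t: 12.33
tool_pos: [0.498, 0.1468, 0.0429]
tool_rot: [1.942, 2.109, -0.339]
contact_force: [-0.5, 6.2, -0.6]
opening: 0.0429
```

Run:
```python
from h import *
im,Q=top(); med(Q,range(80,200,5))
```

```text
t 12.38 tcp slab [ -7.8 191.2  43.8] F [ 0.3  1.6 -0.6]
[(80, 20.0), (85, 19.9), (90, 18.2), (95, 19.2), (100, 20.3), (105, 21.2), (110, 22.6), (115, 24.3), (120, 24.6), (125, 25.9), (130, 27.3), (135, 28.4), (140, 29.1), (145, 30.4), (150, 31.3), (155, 33.1), (160, 34.0), (165, 35.1), (170, 35.8), (175, 36.7), (180, 1.4), (185, 2.5), (190, 63.1), (195, 81.6)]
```

Call:
jog_arm --pt "0 -0.0873 0 -0.02 0 0.1 0.5" --pt "0 -0.0873 0 -0.01 0 0.11 0.5" --pt "0 -0.0873 0 -0.01 0 0.11 0.5"

```text
t: 12.63
tool_pos: [0.4993, 0.1454, 0.0413]
tool_rot: [1.785, 1.937, -0.559]
contact_force: [-1.4, 8.1, -0.2]
opening: 0.0427
```

Call:
jog_arm --pt "0 -0.0873 0 0 0 0.12 0.5" --pt "0 -0.0873 0 0 0 0.12 0.5"

```text
t: 12.8
tool_pos: [0.4991, 0.1432, 0.039]
tool_rot: [1.674, 1.818, -0.694]
contact_force: [-0.2, 3.3, -1.0]
opening: 0.0429
```

Run:
```python
from h import *
im,Q=top(); med(Q,range(80,200,5)); s=ctrl.get_obs(); print(s["q"].round(2),R.from_rotvec(s["tool_rot"]).as_matrix()[:,2])
```

```text
t 12.85 tcp slab [ -8.9 188.   36.6] F [-2.5  0.5 -1.2]
[(80, 20.3), (85, 20.4), (90, 11.4), (95, 9.2), (100, 11.8), (105, 13.9), (110, 16.0), (115, 18.8), (120, 21.0), (125, 23.2), (130, 24.6), (135, 27.6), (140, 29.8), (145, 31.8), (150, 33.8), (155, 36.2), (160, 38.6), (165, 40.9), (170, 41.7), (175, 3.0), (180, 0.7), (185, 0.9), (190, 1.5), (195, 1.6)]
[ 0.47  0.31  1.87 -0.74  1.39  0.68] [ 0.05907219 -0.70976775 -0.70195457]
```

Now the near edge has settled low at the slab's foot. The lid is tilted about 24° and rests on the fingers, which are pitched 45° under its edge. I continue on the arc.

Call:
jog_arm --pt "0 0 0 -0.46 0 -0.08 0.5" --pt "0 0 0 -0.46 0 -0.08 0.5"

```text
t: 13.02
tool_pos: [0.4984, 0.1367, 0.0457]
tool_rot: [1.677, 1.822, -0.696]
contact_force: [-0.7, 0.8, -0.1]
opening: 0.0429
```

Call:
jog_arm --pt "0 0 0 -0.43 0 -0.08 0.5" --pt "0 0 0 -0.43 0 -0.08 0.5" --pt "0 0 0 -0.43 0 -0.08 0.5"

```text
t: 13.27
tool_pos: [0.4996, 0.1285, 0.0579]
tool_rot: [1.679, 1.819, -0.694]
contact_force: [-0.1, 0.5, -2.3]
opening: 0.0424
```

Run:
```python
from h import *
im,Q=top(); med(Q,range(80,200,5)); view("s5")
```

```text
t 13.32 tcp slab [ -7.7 173.   58.6] F [-0.9  0.4 -0.5]
[(80, 19.5), (85, 19.4), (90, 7.5), (95, 8.2), (100, 13.1), (105, 17.5), (110, 21.1), (115, 27.0), (120, 31.1), (125, 35.1), (130, 39.9), (135, 43.7), (140, 48.3), (145, 52.7), (150, 57.4), (155, 61.0), (160, 57.4), (165, 1.2), (170, 2.1), (175, 1.6), (180, 1.7), (185, 69.3), (190, 83.7), (195, 84.5)]
```

View pics/s5.png

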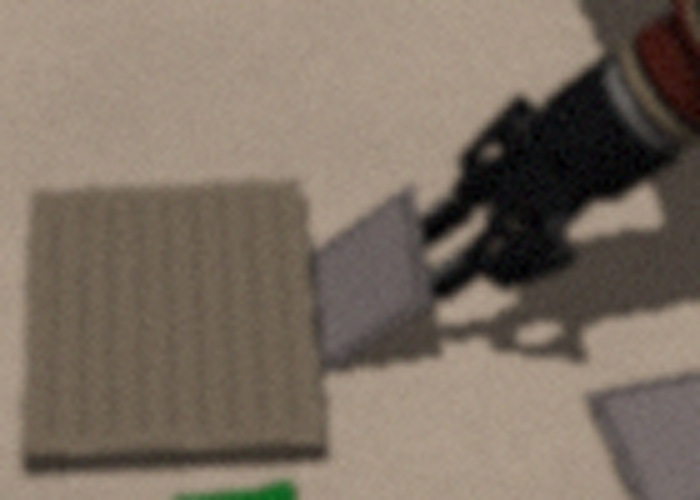

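The lid leans at about 41° with its edge on the fingers (crop (425,250)), its foot at the slab's side, square to it. I go on, flattening the finger pitch back as it rises.

Call:
jog_arm --pt "0 0.03 0 -0.7 0 -0.08 0.5" --pt "0 0.03 0 -0.7 0 -0.08 0.5" --pt "0 0.075 0 -0.78 0 -0.09 0.5" --pt "0 0.075 0 -0.78 0 -0.09 0.5"

```text
t: 13.7
tool_pos: [0.5011, 0.1098, 0.0792]
tool_rot: [1.808, 1.965, -0.532]
contact_force: [-0.4, 0.7, -0.9]
opening: 0.0426
```

Run:
```python
from h import *
im,Q=top(); med(Q,range(80,200,5))
```

```text
t 13.75 tcp slab [ -6.5 152.7  82.3] F [ 3.2 -0.6  1. ]
[(80, 19.7), (85, 19.4), (90, 8.0), (95, 11.3), (100, 19.1), (105, 27.9), (110, 36.6), (115, 45.2), (120, 53.1), (125, 62.0), (130, 69.9), (135, 76.4), (140, 76.2), (145, 1.6), (150, 2.1), (155, 2.0), (160, 39.9), (165, 109.7), (170, 109.7), (175, 127.3), (180, 138.3), (185, 153.7), (190, 187.2), (195, 195.9)]
```

Call:
jog_arm --pt "0 0.075 0 -0.79 0 -0.09 0.5" --pt "0 0.075 0 -0.79 0 -0.09 0.5" --pt "0 0.075 0 -0.79 0 -0.09 0.5" --pt "0 0.075 0 -0.79 0 -0.09 0.5"

```text
t: 14.08
tool_pos: [0.5035, 0.083, 0.0972]
tool_rot: [1.983, 2.153, -0.271]
contact_force: [-0.4, 0.0, -0.6]
opening: 0.0427
```

Run:
```python
from h import *
im,Q=top(); med(Q,range(80,200,5))
```

```text
t 14.13 tcp slab [ -7.  125.2  98.8] F [ 3.1 -1.3  0. ]
[(80, 19.7), (85, 19.7), (90, 14.4), (95, 26.0), (100, 50.0), (105, 73.1), (110, 86.8), (115, 63.6), (120, 65.2), (125, 135.7), (130, 238.6), (135, 356.4), (140, 376.8), (145, 385.8), (150, 394.4), (155, 405.1), (160, 407.0), (165, 405.8), (170, 393.3), (175, 387.0), (180, 383.8), (185, 383.6), (190, 382.1), (195, 381.6)]
```

Call:
jog_arm --pt "0 0 0 -0.06 0 0.53 0.5" --pt "0 0 0 -0.06 0 0.53 0.5" --pt "0 0.07 0 -0.72 0 0.04 0.5" --pt "0 0.07 0 -0.72 0 0 0.5"

```text
t: 14.47
tool_pos: [0.5032, 0.0665, 0.0873]
tool_rot: [2.057, 2.241, -0.143]
contact_force: [0.1, 0.9, -0.6]
opening: 0.0425
```

Run:
```python
from h import *
im,Q=top(); med(Q,range(40,200,5)); view("s6")
```

```text
t 14.52 tcp slab [ -8.7 108.6  88.5] F [ 1.8 -1.5 -0. ]
[(40, 19.3), (45, 20.1), (50, 19.9), (55, 20.3), (60, 20.4), (65, 19.6), (70, 19.9), (75, 20.0), (80, 24.1), (85, 364.0), (90, 372.5), (95, 386.2), (100, 397.9), (105, 396.2), (110, 395.6), (115, 380.9), (120, 379.5), (125, 377.0), (130, 376.9), (135, 376.9), (140, 376.4), (145, 374.8), (150, 374.6), (155, 374.6), (160, 373.1), (165, 371.9), (170, 370.2), (175, 370.0), (180, 368.2), (185, 366.5), (190, 370.5), (195, 381.9)]
```

View pics/s6.png

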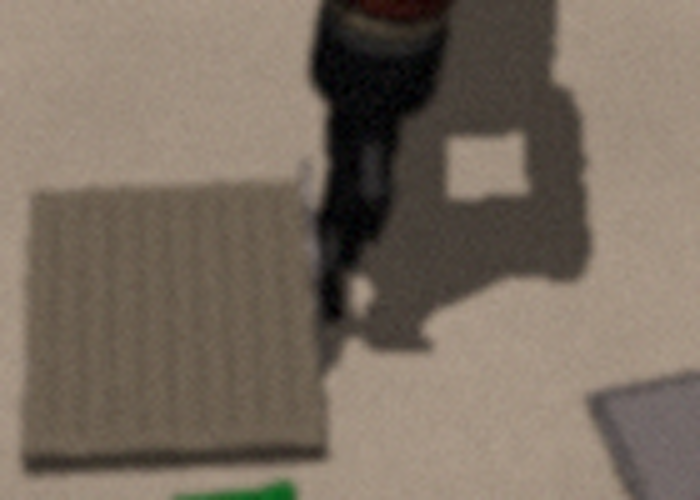

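The lid stands upright on edge against the slab side (edge-on at crop (312,230)), with the fingers behind it. I push it over gently.

Call:
jog_arm --pt "0 0 0 -0.4 0 0.05 0.5" --pt "0 0 0 -0.4 0 0.05 0.5" --pt "0 0 0 -0.4 0 0.05 0.5" --pt "0 0 0 -0.4 0 0.05 0.5" --pt "0 0 0 -0.4 0 0.05 0.5"

```text
t: 14.98
tool_pos: [0.5063, 0.0451, 0.0895]
tool_rot: [2.058, 2.236, -0.141]
contact_force: [-0.2, 0.4, 0.9]
opening: 0.0425
```

Call:
jog_arm --pt "0 0 0 -0.3 0 0.04 0.5" --pt "0 0 0 -0.3 0 0.04 0.5" --pt "0 0 0 0 0 0 0.5" --pt "0 0 0 0 0 0 0.5" --pt "0 0 0 0 0 0 0.5"

```text
t: 15.4
tool_pos: [0.5069, 0.0391, 0.0898]
tool_rot: [2.059, 2.235, -0.14]
contact_force: [0.2, 0.2, 0.5]
opening: 0.0431
```

Run:
```python
from h import *
im,Q=top(); med(Q,range(-20,140,5)); view("s7")
```

```text
t 15.45 tcp slab [-8.2 83.5 89.8] F [-0.5  0.1 -0. ]
[(-20, 20.0), (-15, 19.9), (-10, 19.8), (-5, 19.4), (0, 20.3), (5, 20.3), (10, 20.3), (15, 20.1), (20, 19.6), (25, 19.6), (30, 19.9), (35, 20.1), (40, 24.1), (45, 25.2), (50, 25.6), (55, 363.9), (60, 373.5), (65, 378.0), (70, 393.1), (75, 398.4), (80, 399.1), (85, 390.3), (90, 382.3), (95, 380.1), (100, 379.9), (105, 379.3), (110, 378.4), (115, 377.9), (120, 377.7), (125, 376.9), (130, 376.1), (135, 373.8)]
```

View pics/s7.png

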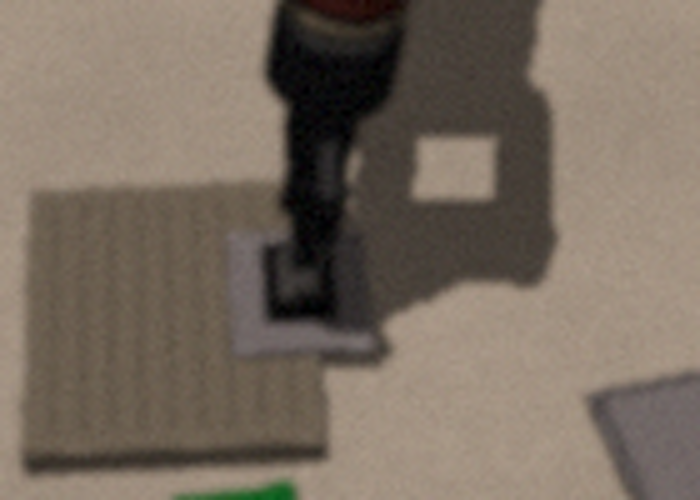

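The lid has turned over, grip up, flat at 25 mm on the slab. It spans about s=38 to 126 mm, so it still overhangs a lot (outer corner at crop (380,350)). I back off, then push on the grip's side.

Call:
jog_arm --pt "0 0 0 0 0 -1 0.3" --pt "0 0 0 1.65 0 -0.23 0.3" --pt "0 0 0 1.65 0 -0.23 0.3" --pt "0 0 0 1.65 0 -0.23 0.3" --pt "0 0.07 0 1.2 0 0 0.3" --pt "0 0.07 0 1.2 0 0 0.3" --pt "0 0 0 0 0 0 0.3" --pt "0 0 0 0 0 0 0.3"

```text
t: 16.17
tool_pos: [0.501, 0.1137, 0.0981]
tool_rot: [-2.128, -2.309, -0.004]
contact_force: [0.2, 0.7, -0.4]
opening: 0.0254
```

```bash
cat >> h.py <<'E'
def lid(x0=-90,x1=80,s0=-60,s1=135):
    im,Q=top(); m=((Q[...,2]>22.7)&(Q[...,2]<45)&(Q[...,0]>x0)&(Q[...,0]<x1)&(Q[...,1]>s0)&(Q[...,1]<s1)).astype(np.uint8)*255
    m=cv2.morphologyEx(m,cv2.MORPH_OPEN,np.ones((3,3))); cs,_=cv2.findContours(m,0,2); c=max(cs,key=cv2.contourArea)[:,0]
    W=sl(ray("top",c,.025)); r=cv2.minAreaRect(W[:,:2].astype(np.float32)); print(r,cv2.boxPoints(r).round(1).tolist())
    g=(m>0)&(Q[...,2]>33); print("grip x",np.percentile(Q[g][:,0],[3,50,97]),"s",np.percentile(Q[g][:,1],[3,50,97]))
    return im,Q
E
python3 - <<'E'
from h import *
im,Q=lid(); med(Q,range(20,160,5),-50,-35)
E
```

```text
t 16.22 tcp slab [ -8.  158.3  98. ] F [-0.5  0.  -0.1]
((-7.665367126464844, 73.12324523925781), (104.35600280761719, 70.84746551513672), 0.09853256493806839) [[-59.900001525878906, 108.5], [-59.79999923706055, 37.599998474121094], [44.599998474121094, 37.79999923706055], [44.5, 108.5999984741211]]
grip x [-36.22465097 -10.86034976  19.6033198 ] s [ 60.8302336   79.62500177 101.07807762]
[(20, 19.1), (25, 19.4), (30, 18.7), (35, 18.7), (40, 24.8), (45, 26.8), (50, 25.9), (55, 25.8), (60, 24.5), (65, 25.7), (70, 27.2), (75, 25.3), (80, 23.5), (85, 25.2), (90, 25.4), (95, 25.7), (100, 367.8), (105, 411.8), (110, 412.8), (115, 412.1), (120, 374.4), (125, 373.6), (130, 374.0), (135, 375.0), (140, 361.9), (145, 249.2), (150, 247.8), (155, 311.9)]
```

Call:
jog_arm --pt "0 0 0 0 0 1.2 0.3" --pt "0 0 0 0 0 1.2 0.3" --pt "0 0 0 0 0 1.2 0.3" --pt "0 0 0 0 0 1.0 0.3" --pt "0 0 0 0 0 0 0.3" --pt "0 0 0 -0.9 0 0 0.3" --pt "0 0 0 -0.9 0 0 0.3" --pt "0 0 0 -0.9 0 0 0.3" --pt "0 0 0 -0.9 0 0 0.3" --pt "0 0 0 0 0 0 0.3" --pt "0 0 0 0 0 0 0.3"

```text
t: 17.13
tool_pos: [0.5041, 0.0775, 0.0518]
tool_rot: [-2.129, -2.307, -0.006]
contact_force: [-0.8, -0.2, 0.3]
opening: 0.0254
```

Call:
jog_arm --pt "0 0 0 -0.4 0 0 0.3" --pt "0 0 0 -0.4 0 0 0.3" --pt "0 0 0 -0.4 0 0 0.3" --pt "0 0 0 -0.4 0 0 0.3" --pt "0 0 0 -0.4 0 0 0.3" --pt "0 0 0 -0.4 0 0 0.3"

```text
t: 17.63
tool_pos: [0.5058, 0.0544, 0.0513]
tool_rot: [-2.126, -2.308, -0.006]
contact_force: [0.2, 3.7, 1.9]
opening: 0.0254
```

Run:
```python
from h import *
im,Q=lid(); med(Q,range(0,110,5),-50,-35); view("s8")
```

```text
t 17.68 tcp slab [-8.  98.1 51.3] F [0.7 1.5 1.4]
((-43.40348434448242, 70.77154541015625), (25.91267204284668, 28.471464157104492), 86.29037475585938) [[-58.400001525878906, 58.79999923706055], [-30.0, 56.900001525878906], [-28.399999618530273, 82.80000305175781], [-56.79999923706055, 84.5999984741211]]
grip x [-37.75508475 -34.02762753 -29.69194896] s [60.10967261 71.5326951  80.61499265]
[(0, 18.8), (5, 20.0), (10, 19.3), (15, 19.2), (20, 19.4), (25, 24.4), (30, 23.2), (40, 321.7), (45, 367.9), (50, 369.0), (55, 369.5), (60, 353.1), (65, 320.8), (70, 325.3), (75, 324.2), (80, 321.5), (85, 315.2), (90, 321.3), (95, 310.4), (100, 255.7), (105, 294.5)]
```

View pics/s8.png

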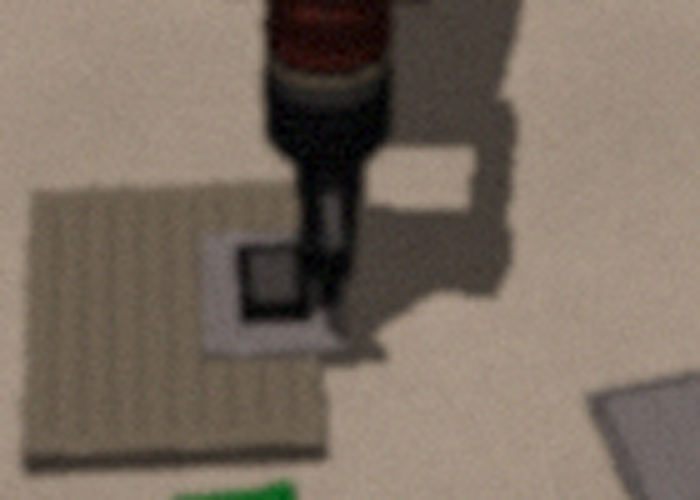

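The fingers press on the grip (crop (315,280)), and the lid slides flat and square with its leading edge now at about s=22. I keep pushing 34 mm.

Call:
jog_arm --pt "0 0 0 -0.4 0 0 0.3" --pt "0 0 0 -0.4 0 0 0.3" --pt "0 0 0 -0.4 0 0 0.3" --pt "0 0 0 -0.4 0 0 0.3" --pt "0 0 0 -0.4 0 0 0.3" --pt "0 0 0 -0.4 0 0 0.3" --pt "0 0 0 -0.4 0 0 0.3" --pt "0 0 0 -0.4 0 0 0.3" --pt "0 0 0 -0.2 0 0 0.3" --pt "0 0 0 0 0 0 0.3"

```text
t: 18.57
tool_pos: [0.5086, 0.0198, 0.051]
tool_rot: [-2.127, -2.309, -0.004]
contact_force: [0.7, 0.8, 0.9]
opening: 0.0256
```

Call:
jog_arm --pt "0 0 0 0.6 0 0 0.3" --pt "0 0 0 0.6 0 -0.6 0.3" --pt "0 0 0 1.5 0 -2 0.3" --pt "0 0 0 3 0 -2 0.3" --pt "0 0 0 3.5 0 -1 0.3" --pt "0 0 0 3.8 0 0 0.3" --pt "0 0 0 3.8 0 0 0.3" --pt "0 0 0 3.8 0 0 0.3" --pt "0 0 0 3.8 0 0 0.3" --pt "0 0 0 0 0 0 0.3" --pt "0 0 0 0 0 0 0.3"

```text
t: 19.48
tool_pos: [0.4876, 0.2654, 0.1081]
tool_rot: [-2.122, -2.313, -0.004]
contact_force: [-0.0, -0.0, -0.8]
opening: 0.0256
```

Run:
```python
from h import *
im,Q=lid(); med(Q,range(-25,110,5),-50,-35)
cv2.imwrite("pics/end.png",im[:,:,::-1])
```

```text
t 19.53 tcp slab [ -8.7 309.3 107.9] F [-0.7 -0.9 -0.4]
((-6.844268798828125, 30.840869903564453), (85.75837707519531, 101.72791290283203), 89.7575912475586) [[-57.900001525878906, -11.800000190734863], [43.79999923706055, -12.300000190734863], [44.20000076293945, 73.5], [-57.5, 73.9000015258789]]
grip x [-36.15892338  -8.1438787   20.09081974] s [10.64554344 31.33904761 51.85637872]
[(-25, 19.9), (-20, 18.5), (-15, 21.1), (-10, 24.5), (-5, 25.4), (0, 24.9), (5, 25.0), (10, 24.9), (15, 24.6), (20, 25.1), (25, 26.5), (30, 25.5), (35, 25.6), (40, 24.4), (45, 25.6), (50, 26.3), (55, 25.8), (60, 24.4), (65, 25.3), (70, 25.5), (75, 22.1), (80, 20.5), (85, 20.1), (90, 9.3), (95, 0.4), (100, 0.9), (105, -0.8)]
```

View pics/end.png

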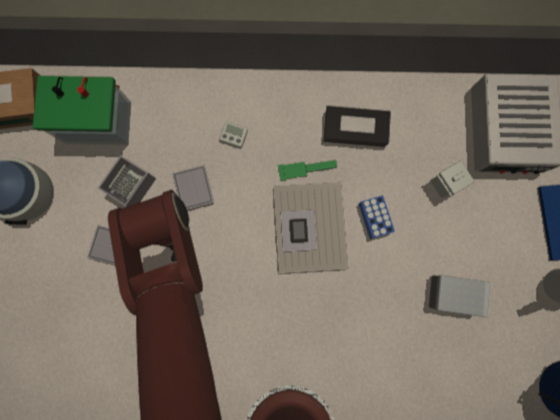

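The lid lies flat at (299,231), grip up and inside the slab's outline. All other things are at their starting pixels and the arm is clear.

```bash
python3 -c "
from h import *
print(ctrl.finish_job())"
```

```text
the job is handed in; nothing more can be done
None
```

The lid is turned over onto the drying slab, grip up and clear of the edges, and I handed the job in at about 19.5 s of the 72 s allowed. The hand-in gives no verdict.

**What I did:** I pushed the lid against the slab's left side with half-open fingertips. I then tipped it up with the fingers under its outer edge and let it topple over onto the slab. A final push on the grip's side moved it farther on.

**What went wrong on the way:** On the first tipping try I squeezed too hard (about 15 N). The edge slipped off the fingers and the lid dropped back flat beside the slab. The second try used lighter pressure, with the fingers swung flatter under the rising edge, and it worked. The highest force I read at the end of a move was about 15 N, against the limit of 36 N. The topple itself was a free fall.

**Last checks:**
- **Flatness:** the cover's outer face is at about 25 mm all across, so the lid lies flat on the 20 mm slab.
- **Position:** the cover spans about x = −58 to +44 mm and y = −12 to +74 mm in the slab's frame (limits ±115 and ±90 mm), leaving about 16 mm to the nearest edge.
- **Surroundings:** every listed thing looks to be at its starting place in the top picture, judged by eye. The robot stands clear of everything.

One small disagreement: the last measurement gave the cover as 102 × 86 mm instead of 105 × 88 mm. That is a masking effect and well within the margin.

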